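Load the sealing-jaw cartridge and wedge it tight

ROBOT

A 6-joint arm with a two-finger parallel gripper is mounted at the origin on the work surface. World frame = base frame: x ahead of the robot, y to its left, z up, the work surface at z = 0. Lengths are in m, angles in degrees, forces in N, time in s.
With the tool pointing down it reaches from about 0.35 to 0.875 m from the base axis. Payload 4.2 kg.
Tool frame: the origin (TCP) lies at the very end of the fingers, on their centre line; the grasp point (between the pads) lies 19 mm behind it (r.grip_point_offset is the distance from the TCP to the grasp point, in m); z points along the fingers, y is the line along which they close (so a half turn about z gives the same grasp; the last joint's range is limited). The gripper opens to 87 mm and grips with 3 to 60 N. Pads are 19 mm wide; open, the fingers measure 117 mm over their backs; the gripper's body (75 mm by 190 mm) begins 51 mm behind the grasp point.
Start: joints at [81.681, 22.042, 0.453, 0, -68.411, -14.817], TCP at [0.246, 0.575, 0.223] pointing down, gripper open.
Joint ranges: [-179.83, 179.83], [-69.29, 118.12], [-61.27, 80.66], [-181.25, 117.63], [-171.15, -9.14], [-177.46, 177.46]. Speed limits (degrees/s): [159.86, 159.86, 180, 180, 180, 180].

INTERFACE

Orientations are given as a 3x3 rotation matrix whose columns are the frame's x, y, z axes.
In Python, from station import r, cams gives the robot as it stands. The module is installed in compiled form; this text tells all that it offers.
- The arm moves only by the shell command python3 -m handwheel 'ROWS'. ROWS is JSON, a list that holds one entry, the list of rows, each a list of 7 numbers: the turn, a rotation vector about the tool's x, y, z in units of 6 degrees (1.0 is 6 degrees), then the shift along the tool's x, y, z in m, then the finger opening in m, from 0 to 0.087. In form: [[[ax, ay, az, x, y, z, jaw], ...]]. A call has 1 to 12 rows; each row shifts and turns the commanded pose from where the row before left it, along the tool's axes as they then stand; what a row does not reach is not made up. A row lasts 1/10 s, in which the tool goes at most 50 mm and 8.59 degrees, less where a joint would pass 70% of its speed; a pose out of reach is approached as far as the arm can. A call with a gripper value outside its range is refused whole. The fingers move at their own pace and stop on an object; the grip force is fixed at half the most. Time passes only in rows, so rows that do not move let the fingers close. It gives the time, the measured TCP pose, the force, the opening and the grip force at its end, in the units of the state.
- r.sense(): the state, without advancing time (a new reading comes with each control period).
- cams.capture(name): name is "side" or "top"; returns the picture (400x640x3 uint8, red, green, blue); there is no depth.
- cams.get_calibration(name): a dict with "camera_matrix" (3x3 intrinsics, pixels), "k1" (the pictures are not rectified: a ray, as slopes to the right and down, at radius r is drawn at 1 + k1 r^2 times it, then the intrinsics apply), "rvec" (rotation vector, rad) and "tvec" (3), from world to camera coordinates, as OpenCV has them. Camera axes: x right, y down, z forward; pixel columns grow to the right and rows downward; lengths in m; the calibration is good to about 2 mm. A picture is of the moment at which its call begins. get_calibration takes no time and is no camera call.
- r.finish_job(): hands the job in; it is judged then, once.
The state is a dict: "time_s": time; "joints": joint angles; "joint_velocities": joint speeds; "effort": joint torques, N m; "tcp_pos": TCP position; "ee_rot": TCP orientation; "wrist_force": force on the tool from outside, world axes, zero at the start; "moment": the same for the moment, N m; "gripper_width": opening from 0.0 (shut) to 1.0 (fully open); "gripper_force": force on a finger pad.
Only numpy, scipy, OpenCV 4.12 (cv2) and the standard library are available. Lean on these libraries where they do the work, as an engineer would, in place of code of your own. Each camera call takes 0.05 s, during which the arm holds its last target. There are 200 camera calls.

TASK

Lay the sealing-jaw cartridge in the bag sealer's loading channel, nose towards the machine, and push it in through the sprung dust flap until its nose meets the stop inside. Then take the wooden wedge from its rack and drive it down, upright and centred, into the gap between the cartridge's tail and the two yellow posts, pressing firmly until the cartridge is locked tight, and let go. Leave the other things on the bench where they are.

Things in the scene. Friction and masses are not known exactly. Their poses are not given: they have to be found in the camera images.
- sealer: bag sealer, fixed. Origin on the bench under the flap, mid channel; +y = push direction, into the machine. Loading channel from y -195 to 0 mm: steel bed, top 12 mm above the bench, rails 10 mm high above it, 48 mm apart. Beyond the flap: blue chamber, 86 mm high, 48 mm wide inside, clear roof, then grey machine body y 130 to 430 mm, 240 mm wide, 175 mm high with its buttons
- stop (a point): centre of the rigid stop's face deep in the chamber, 19 mm above the bed (sealer frame 0, 70, 31 mm); the cartridge's nose face comes to this point when home; sealer's axes
- posts (a point): point midway between the two yellow posts, on the bed (sealer frame 0, -99.2, 12 mm), sealer's axes. Posts: 50 mm above the bed, each 24 to 50 mm from the centre line, 36 mm deep (y -99 to -135 mm); the cartridge passes between them. Their faces towards the machine lean back: y = -99.2 mm - 0.12 x height above the bed
- home (a point): point fixed to the sealer: where the centre of the cartridge's grip is when the nose meets the stop (sealer frame 0, -40, 93 mm); sealer's axes
- gap (a point): point fixed to the sealer on the bed, in the middle of the gap left between the home cartridge's tail and the posts (sealer frame 0, -94.6, 12 mm). The gap is 9.2 mm wide at the bed, growing 0.24 mm per mm of height, both sides alike: 21 mm at the tail's top; sealer's axes
- flap (a joint): orange sprung dust flap, 45 mm wide, 56 mm high, hanging from a hinge 73 mm above the bench across the chamber's mouth; 0 = shut, grows as it swings inwards (rad; about 1.1 when resting on the cartridge's nose); a weak spring shuts it, pushing through takes a few newtons
- cartridge_grip (a point): centre of the black upright grip of the sealing-jaw cartridge, 81 mm above its underside. Grip: 26 mm wide (its x), 44 mm long (its y), from 50 to 109 mm above the underside. Cartridge: 160 mm long (its y), 40 mm wide, about 0.6 kg, balanced under the grip. Steel tail part, 50 mm high, ends 50 mm behind this point; its end face leans forward 0.12 mm per mm of height
- cartridge_nose (a point): centre of the cartridge's nose face, 19 mm above its underside, 110 mm ahead of the grip's centre along the cartridge's +y; the aluminium nose part is 80 mm long and 38 mm high; cartridge's axes
- wedge_center (a point): centre of the wedge, 62.5 mm above its tip. Wooden, double-tapered, upright in its rack: 92 mm wide (its x), 14 mm thick (its y) at the tip, growing evenly to 33 mm at 80 mm up; above that a red grip head, 44 (x) x 30 (y) mm, 80 to 125 mm above the tip; 0.2 kg; same either way round
- wedge_tip (a point): middle of the wedge's tip (its lower edge), wedge's axes. With the cartridge home the wedge is tight when its tip is about 20 mm above the bed; pressed down with 15 to 20 N it then holds by friction
- rack: wooden rack of the wedge, fixed, 126 x 53 mm and 36 mm high, with a slot (98 x 25 mm, 30 mm deep, floor 6 mm above the bench) that the wedge is lifted straight out of; origin under its centre, x along the slot
- tape: roll of yellow tape, 100 mm across, 48 mm high, bystander, to be left alone; its origin at its underside
- scoop_cup: white plastic measuring cup, 84 mm across, 100 mm high, bystander, to be left alone; its origin at its underside
- jar: amber jar, 80 mm across, 120 mm high, bystander, to be left alone; its origin at its underside
- carton: small carton, 140 x 100 x 90 mm high, bystander, to be left alone; its origin at its underside
- driver: screwdriver lying down, bystander, to be left alone; its origin at its underside
- brush: brush lying down, bystander, to be left alone; its origin at its underside
- can: tin can, 70 mm across, 110 mm high, bystander, to be left alone; its origin at its underside
Things that resemble listed ones, but are neither listed nor needed, are in the scene too. Leave any green look-alike of the part that bears cartridge_grip alone. What is shaped like the part that bears wedge_center but blue is not meant.

How it is judged:
By the outcome, as a careful person would: the job done as asked, in the order asked, and still so for the second after the job is handed in, with the robot touching nothing.
It also fails if it takes over 67 s, if anything falls off the work surface, if the arm or the gripper's body presses on something with over 40 N, if the wrist force passes 120 N, or if a joint passes its speed limit or range.

## Working session

There is one attempt and no reset: what is moved stays moved. The work goes in short steps, Python scripts to look and compute and a shell command to move; the robot and the scene stay as the last step left them, time stands still between calls to the robot, and variables do not carry over. Pictures are saved under pics/ and viewed, at most 10 in all, crops included, and the job is handed in when it is done.

```bash
mkdir -p pics
cat > h.py <<'E'
import numpy as np, cv2
from station import r, cams
def cal(n):
    c=cams.get_calibration(n); return np.array(c["camera_matrix"]),c["k1"],cv2.Rodrigues(np.array(c["rvec"],float))[0],np.array(c["tvec"],float).ravel()
def proj(n,P):
    K,k,R,t=cal(n); q=np.atleast_2d(P)@R.T+t; s=q[:,:2]/q[:,2:]; s=s*(1+k*(s**2).sum(1,keepdims=True)); return s@K[:2,:2].T+K[:2,2]
def ray(n,uv):
    K,k,R,t=cal(n); d=cv2.undistortPoints(np.array([[uv]],float),K,np.array([k,0,0,0.]))[0,0]
    return -R.T@t, R.T@np.r_[d,1]
def atz(n,uv,z):
    c,d=ray(n,uv); return c+d*(z-c[2])/d[2]
def snap(n,f,crop=None,scale=1):
    im=cams.capture(n)
    im=im[:,:,::-1].copy()
    cv2.imwrite(f'pics/{f}_raw.png',im)
    if crop: x0,y0,x1,y1=crop; im=im[y0:y1,x0:x1]
    if scale!=1: im=cv2.resize(im,None,fx=scale,fy=scale,interpolation=cv2.INTER_CUBIC)
    cv2.imwrite(f'pics/{f}.png',im)
def st():
    s=r.sense(); print({k:np.round(s[k],4).tolist() for k in("time_s","joints","tcp_pos","wrist_force","gripper_width","gripper_force")}); print(np.round(s["ee_rot"],4).tolist())
E
python3 - <<'E'
from h import *
snap('top','t0');snap('side','s0');st()
for n in('top','side'):
    K,k,R,t=cal(n);print(n,K.tolist(),k,(-R.T@t).round(3),R.round(2).tolist())
E
```

```text
{'time_s': 0.1, 'joints': [81.6794, 22.0866, 0.386, -0.0233, -68.4096, -14.8178], 'tcp_pos': [0.2454, 0.5742, 0.2216], 'wrist_force': [0.3168, -0.4287, 0.9086], 'gripper_width': 1.0012, 'gripper_force': 0.0}
[[0.9195, -0.3931, -0.0007], [-0.3931, -0.9195, -0.0018], [0.0001, 0.002, -1.0]]
top [[467.40885928674527, 0.0, 327.9208665366515], [0.0, 467.40885928674527, 196.23570599928036], [0.0, 0.0, 1.0]] 0.03377996655790121 [ 0.476 -0.112  1.545] [[-0.01, -1.0, -0.0], [-1.0, 0.01, -0.03], [0.03, 0.0, -1.0]]
side [[507.33590024713436, 0.0, 318.49866159164213], [0.0, 507.33590024713436, 191.36936935932812], [0.0, 0.0, 1.0]] -0.018022224966136372 [ 0.013 -0.968  1.188] [[0.86, -0.51, 0.0], [-0.37, -0.63, -0.68], [0.35, 0.58, -0.73]]
```

View pics/t0.png

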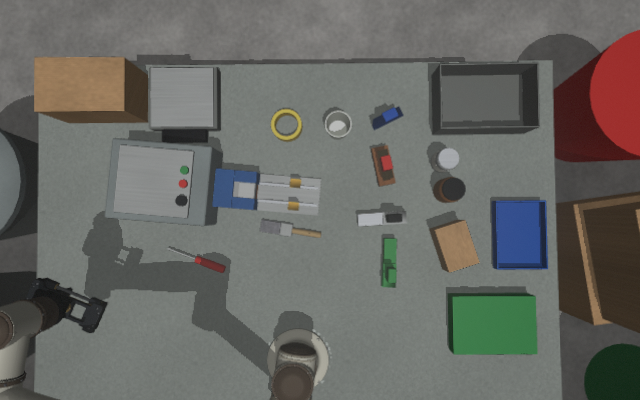

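View pics/s0.png

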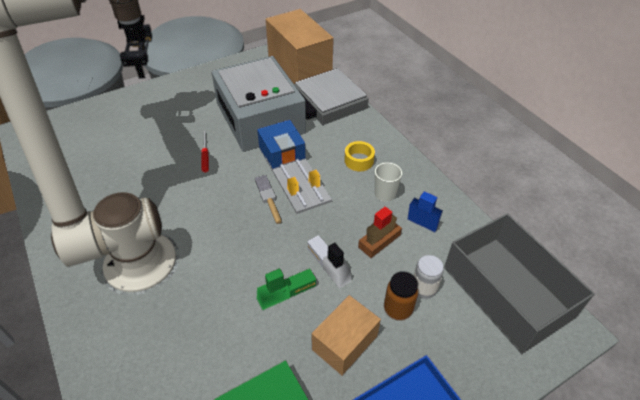

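Top view: the cartridge candidates are the silver one with the black grip (382,218) and the green look-alike (389,262). The wedge candidates are the red-headed one in the brown rack (383,163) and the blue one (387,118). I choose silver and red by the description, and check both with one close crop.

Run:
```python
import cv2
im=cv2.imread('pics/t0_raw.png')[135:240,208:412]
im=cv2.resize(im,(796,410),interpolation=cv2.INTER_CUBIC)
cv2.imwrite('pics/c0.png',im)
```

```text
(no output)
```

View pics/c0.png

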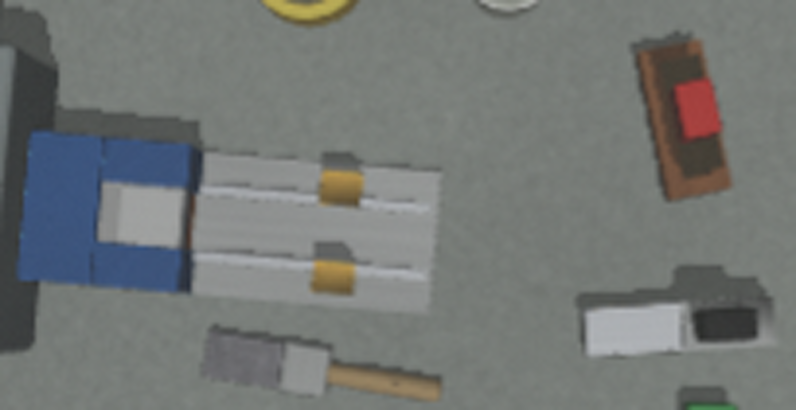

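Crop c0 confirms both choices. The silver cartridge has its white nose at the left (586,334 in the crop) and its black grip at (727,325). The wedge has a red head at (698,108) in the brown rack. The yellow posts are at (341,188) and (334,276). Next I fit poses by matching blob centroids with projected boxes in both cameras.

```bash
cat > fit.py <<'E'
from h import *
from scipy.optimize import least_squares
def blob(img,roi,f):
    x0,y0,x1,y1=roi; s=4
    a=cv2.resize(img[y0:y1,x0:x1],None,fx=s,fy=s,interpolation=cv2.INTER_LINEAR)
    h=cv2.cvtColor(a,cv2.COLOR_BGR2HSV).astype(int); m=f(h[...,0],h[...,1],h[...,2]).astype(np.uint8)
    n,l,stt,c=cv2.connectedComponentsWithStats(m)
    o=sorted(range(1,n),key=lambda i:-stt[i,4])
    return [((c[i]+.5)/s-.5+[x0,y0],stt[i,4]/s/s,cv2.minAreaRect(np.argwhere(l==i)[:,::-1].astype(np.float32))) for i in o]
def box(x0,x1,y0,y1,z0,z1): return np.array([[x,y,z] for x in(x0,x1) for y in(y0,y1) for z in(z0,z1)])/1e3
def hullc(n,P):
    h=cv2.convexHull((proj(n,P)).astype(np.float32)); M=cv2.moments(h); return np.array([M['m10'],M['m01']])/M['m00'],M['m00']
def place(p,P): c,s=np.cos(p[2]),np.sin(p[2]); return P@np.array([[c,-s,0],[s,c,0],[0,0,1]]).T+[p[0],p[1],0]
yel=lambda h,s,v:(h>15)&(h<32)&(s>120)&(v>70)
red=lambda h,s,v:((h<8)|(h>172))&(s>150)&(v>70)
blk=lambda h,s,v:(v<58)
brn=lambda h,s,v:((h<16)|(h>172))&(s>70)
wht=lambda h,s,v:(v>165)&(s<60)
E
python3 - <<'E'
from fit import *
T=cv2.imread('pics/t0_raw.png');S=cv2.imread('pics/s0_raw.png')
pt=blob(T,(280,172,312,215),yel)[:2];ps=blob(S,(280,165,330,205),yel)[:2]
print('posts',[(b[0].round(1),b[1]) for b in pt+ps])
pt.sort(key=lambda b:b[0][1]);ps.sort(key=lambda b:-b[0][0])  # first = +x world
def post(s): 
    x0,x1=sorted((s*24,s*50)); b=box(x0,x1,-135,-99.2,12,62); b[(b[:,1]>-.1)&(b[:,2]>.05),1]-=.006; return b
def f(p,full=False,d=(0,0)):
    e=[hullc('top',place(p,post(s)))[0]-pt[i][0] for i,s in enumerate((1,-1))]+[hullc('side',place(p,post(s)))[0]-ps[i][0] for i,s in enumerate((1,-1))]
    return np.ravel(e)
q=least_squares(f,[.5,.2,0]);print('sealer',q.x[:2].round(4),np.degrees(q.x[2]),q.fun.round(2))
for n in('top','side'):print([round(hullc(n,place(q.x,post(s)))[1],1) for s in(1,-1)])
# check with rails (z .022)
L=lambda x,y,z:atz('top',(208+(x+.5)/3.902-.5,135+(y+.5)/3.902-.5),z)
a,b=L(200,191,.022),L(428,209,.022);c,d=L(195,258,.022),L(424,276,.022)
for u,w in((a,b),(c,d)):print('rail yaw',np.degrees(np.arctan2(-(u-w)[0],(u-w)[1])),u,w)
print('bed end mid',(L(441,170,.012)+L(431,312,.012))/2)
# cartridge
gt=blob(T,(380,205,412,228),blk)[0];gs=blob(S,(322,238,350,270),blk)[0];nt=blob(T,(352,208,388,228),wht)[0]
print('grip',gt[0],gt[1],gs[0],gs[1],'nose',nt[0],nt[1],nt[2])
g=box(-13,13,-22,22,50,109);ns=box(-20,20,30,110,38,38)
def fc(p): return np.r_[hullc('top',place(p,g))[0]-gt[0],.0*(hullc('side',place(p,g))[0]-gs[0]),hullc('top',place(p,ns))[0]-nt[0]]
k=least_squares(fc,[.43,-.25,0]);print('cart',k.x[:2],np.degrees(k.x[2]),k.fun.round(2),hullc('top',place(k.x,g))[1],hullc('side',place(k.x,g)),hullc('top',place(k.x,ns))[1])
wt=blob(T,(365,140,400,190),red)[0];ws=blob(S,(370,200,397,232),red)[0];rt=blob(T,(365,140,400,190),brn)[0]
print('red',wt[0],wt[1],ws[0],ws[1],'rack',rt[0],rt[1],rt[2])
w=box(-22,22,-15,15,86,131)
fw=lambda p:np.r_[hullc('top',place([p[0],p[1],.2],w))[0]-wt[0],hullc('side',place([p[0],p[1],.2],w))[0]-ws[0]]
k=least_squares(fw,[.55,-.25]);print('wedge',k.x,k.fun.round(2),hullc('top',place([*k.x,.2],w))[1],hullc('side',place([*k.x,.2],w))[1])
P=[L(*p,.036) for p in((635,46),(668,200),(731,187),(703,40))];print('rack',np.mean(P,0),P)
E
```

```text
posts [(array([295. , 181.8]), np.float64(53.5625)), (array([292.9, 205. ]), np.float64(51.5625)), (array([292.5, 185.6]), np.float64(161.0625)), (array([314.3, 178.1]), np.float64(157.25))]
sealer [0.5424 0.1249] -2.2643863790618117 [-1.59  0.44 -0.23  0.1   0.06  0.37  0.96  0.89]
[97.2, 89.9]
[188.3, 189.1]
rail yaw -5.1145317416071165 [0.57247014 0.11830806 0.022     ] [ 0.55541503 -0.07224486  0.022     ]
rail yaw -5.093301085702178 [0.51645555 0.12277543 0.022     ] [ 0.49941869 -0.06837122  0.022     ]
bed end mid [ 0.52899298 -0.07846673  0.012     ]
grip [393.39351256 217.26456858] 97.0625 [335.41266489 255.1560692 ] 270.0625 nose [369.99680461 219.00737155] 246.9375 ((74.1408920288086, 46.00765609741211), (45.852149963378906, 94.85444641113281), 85.98582458496094)
cart [ 0.45656559 -0.31058572] 0.0841947972648056 [ 0.07  0.79  0.    0.   -0.24 -0.93] 142.18076604581438 (array([335.47039658, 256.18324417]), 357.38327968725935) 309.33198839682154
red [386.29654567 162.41422717] 106.75 [382.50080217 217.83240208] 282.4375 rack [382.53832288 165.26236677] 498.4375 ((74.75263214111328, 101.97671508789062), (154.64993286132812, 70.37358093261719), 78.02386474609375)
wedge [ 0.62630762 -0.28530245] [-0.72  0.48  0.53  0.41] 179.23350403667428 325.50481637427583
rack [ 0.6278517  -0.28580225  0.036     ] [array([ 0.68837299, -0.24581589,  0.036     ]), array([ 0.56004964, -0.27144499,  0.036     ]), array([ 0.57026893, -0.32368177,  0.036     ]), array([ 0.69271525, -0.30226635,  0.036     ])]
```

```bash
python3 - <<'E'
from fit import *
L=lambda x,y,z:atz('top',(208+(x+.5)/3.902-.5,135+(y+.5)/3.902-.5),z)
print('grip top',L(727,325,.109),atz('top',(393.39,217.26),.109))
a,b=L(586,334,.038),L(683.5,326.5,.038);print('nose axis',a,b,np.degrees(np.arctan2(-(a-b)[0],(a-b)[1])))
print('wedge top',atz('top',(386.3,162.41),.131))
E
python3 -m handwheel '[[[0,0,1.3125,0,0,-0.0125,0.087],[0,0,1.3125,0,0,-0.0125,0.087],[0,0,1.3125,0,0,-0.0125,0.087],[0,0,1.3125,0,0,-0.0125,0.087],[0,0,1.3125,0,0,-0.0125,0.087],[0,0,1.3125,0,0,-0.0125,0.087],[0,0,1.3125,0,0,-0.0125,0.087],[0,0,1.3125,0,0,-0.0125,0.087]]]'
python3 -m handwheel '[[[0,0,0,0.045,-0.015,0,0.087],[0,0,0,0.045,-0.015,0,0.087],[0,0,0,0.045,-0.015,0,0.087],[0,0,0,0.045,-0.015,0,0.087],[0,0,0,0.045,-0.015,0,0.087],[0,0,0,0.045,-0.015,0,0.087],[0,0,0,0.045,-0.015,0,0.087],[0,0,0,0.045,-0.015,0,0.087],[0,0,0,0.045,-0.015,0,0.087],[0,0,0,0.045,-0.015,0,0.087]]]'
python3 -m handwheel '[[[0,0,0,0.045,0,0,0.087],[0,0,0,0.045,0,0,0.087],[0,0,0,0.045,0,0,0.087],[0,0,0,0.045,0,0,0.087],[0,0,0,0.045,0,0,0.087],[0,0,0,0.045,0,0,0.087],[0,0,0,0.045,0,0,0.087],[0,0,0,0.03,0,0,0.087],[0,0,0,0,0,0,0.087]]]'
python3 -c "from h import *;st()"
```

```text
grip top [ 0.45712552 -0.30863756  0.109     ] [ 0.45915965 -0.30697702  0.109     ]
nose axis [ 0.44993729 -0.20207309  0.038     ] [ 0.45531842 -0.2825233   0.038     ] 3.826683165728604
wedge top [ 0.62576824 -0.28502647  0.131     ]
time_s: 0.9
tcp_pos: [0.2454, 0.5745, 0.3224]
ee_rot: [[0.062, -0.998, -0.001], [-0.998, -0.062, -0.001], [0.001, 0.001, -1.0]]
wrist_force: [1.0, 0.8, -0.3]
gripper_width: 0.998
gripper_force: 0.0
time_s: 1.9
tcp_pos: [0.4255, 0.1339, 0.3225]
ee_rot: [[0.068, -0.998, -0.0], [-0.998, -0.068, 0.0], [-0.0, 0.0, -1.0]]
wrist_force: [0.2, 0.3, -0.5]
gripper_width: 1.002
gripper_force: 0.0
time_s: 2.8
tcp_pos: [0.4484, -0.2112, 0.3214]
ee_rot: [[0.062, -0.998, -0.002], [-0.998, -0.062, 0.0], [-0.0, 0.002, -1.0]]
wrist_force: [-0.1, 1.0, -0.7]
gripper_width: 0.998
gripper_force: 0.0
{'time_s': 2.8, 'joints': [-6.4001, 5.9674, -6.9915, 0.0113, -77.1716, 9.9724], 'tcp_pos': [0.4484, -0.2112, 0.3214], 'wrist_force': [-0.1246, 0.9649, -0.7268], 'gripper_width': 0.9983, 'gripper_force': 0.0}
[[0.0624, -0.9981, -0.0023], [-0.9981, -0.0624, 0.0001], [-0.0002, 0.0023, -1.0]]
```

```bash
python3 -m handwheel '[[[0,0,0,0.0495,-0.0012,0,0.05],[0,0,0,0.0495,-0.0012,0,0.05],[0,0,0,0,0,0.04,0.05],[0,0,0,0,0,0.04,0.05],[0,0,0,0,0,0.04,0.05],[0,0,0,0,0,0.04,0.05],[0,0,0,0,0,0.01,0.05],[0,0,0,0,0,0,0.05],[0,0,0,0,0,0,0.05]]]'
python3 -c "
from h import *
snap('top','t1',(340,180,440,255),5);snap('side','s1',(290,180,400,300),5);st()"
```

```text
time_s: 3.7
tcp_pos: [0.4593, -0.3073, 0.1545]
ee_rot: [[0.068, -0.998, 0.003], [-0.998, -0.068, -0.002], [0.002, -0.003, -1.0]]
wrist_force: [0.4, 0.4, 0.8]
gripper_width: 0.576
gripper_force: 0.0
{'time_s': 3.8, 'joints': [-16.9677, 18.3286, -15.6046, 0.0326, -55.7945, 20.8471], 'tcp_pos': [0.4594, -0.3074, 0.155], 'wrist_force': [0.1828, -0.7766, 1.2254], 'gripper_width': 0.5751, 'gripper_force': 0.0}
[[0.068, -0.9977, 0.0044], [-0.9977, -0.068, -0.0018], [0.0021, -0.0043, -1.0]]
```

View pics/s1.png

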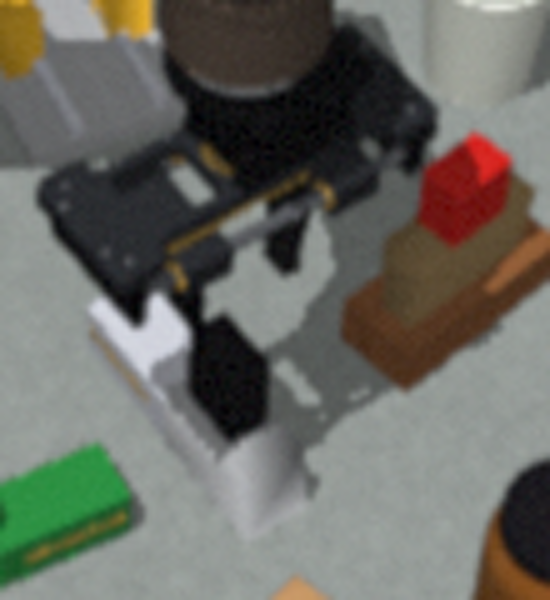

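Side crop: the fingers at (195,305) and (285,265) straddle the black grip (230,345) of the silver cartridge. The green look-alike at (60,520) is clear, so I descend and grip.

```bash
python3 -m handwheel '[[[0,0,0,0.0026,0.002,0.02,0.05],[0,0,0,0,0,0.03,0.05],[0,0,0,0,0,0.03,0.05],[0,0,0,0,0,0.012,0.05],[0,0,0,0,0,0,0.05]]]'
python3 -m handwheel '[[[0,0,0,0,0,0,0.0],[0,0,0,0,0,0,0.0],[0,0,0,0,0,0,0.0],[0,0,0,0,0,0,0.0],[0,0,0,0,0,0,0.0],[0,0,0,0,0,0,0.0],[0,0,0,0,0,0,0.0]]]'
```

```text
time_s: 4.3
tcp_pos: [0.4558, -0.3096, 0.0602]
ee_rot: [[0.067, -0.998, -0.002], [-0.998, -0.067, 0.0], [-0.0, 0.001, -1.0]]
wrist_force: [0.0, 1.3, 0.2]
gripper_width: 0.572
gripper_force: 0.0
time_s: 5.0
tcp_pos: [0.4571, -0.31, 0.0616]
ee_rot: [[0.068, -0.998, 0.002], [-0.998, -0.068, -0.001], [0.001, -0.002, -1.0]]
wrist_force: [1.5, 1.1, 5.6]
gripper_width: 0.296
gripper_force: 30.0
```

```bash
python3 -m handwheel '[[[0,0,0,0,0,-0.01,0],[0,0,0,0,0,-0.03,0],[0,0,0,0,0,-0.04,0],[0,0,0,0,0,-0.04,0],[0,0,0,0,0,0,0]]]'
python3 - <<'E'
from fit import *
T=cv2.imread('pics/t0_raw.png');S=cv2.imread('pics/s0_raw.png')
y0=np.radians(-5.1)
def post(s): 
    x0,x1=sorted((s*24,s*50)); b=box(x0,x1,-135,-99.2,12,62); b[(b[:,1]>-.1)&(b[:,2]>.05),1]-=.006; return b
# visible yellow area by top brightness-agnostic threshold
loose=lambda h,s,v:(h>12)&(h<34)&(s>70)
pt=blob(T,(284,172,312,215),loose)[:2];pt.sort(key=lambda b:b[0][1]);ps=blob(S,(280,165,330,205),loose)[:2];ps.sort(key=lambda b:-b[0][0])
for n,p,w in(('top',pt,0),('side',ps,1)):
    f=lambda q:np.ravel([hullc(n,place([*q,y0],post(s)))[0]-p[i][0] for i,s in enumerate((1,-1))])
    k=least_squares(f,[.54,.12]);print(n,k.x,k.fun.round(2),[b[1] for b in p],[hullc(n,place([*k.x,y0],post(s)))[1] for s in(1,-1)])
org=lambda h,s,v:(h<16)&(s>150)&(v>80)
b=blob(S,(270,140,305,175),org)[0];P=box(-22.5,22.5,0,0,17,73)
k=least_squares(lambda q:hullc('side',place([*q,y0],P))[0]-b[0],[.54,.12]);print('flap',k.x,b[1],hullc('side',place([*k.x,y0],P))[1])
# cartridge grip side-camera bias
st()
E
```

```text
time_s: 5.5
tcp_pos: [0.4583, -0.3109, 0.1855]
ee_rot: [[0.068, -0.998, 0.009], [-0.998, -0.068, -0.004], [0.005, -0.009, -1.0]]
wrist_force: [2.3, -0.9, -5.5]
gripper_width: 0.295
gripper_force: 30.0
top [0.5476733  0.12165787] [-0.05  0.06  0.06 -0.07] [np.float64(88.0), np.float64(82.375)] [96.50982333905995, 89.28092345315963]
side [0.54782462 0.1273051 ] [-0.18  0.19  0.15 -0.01] [np.float64(185.8125), np.float64(186.1875)] [185.11866579717025, 184.99144490528852]
flap [0.54864332 0.12      ] 135.875 160.2703115013428
{'time_s': 5.5, 'joints': [-17.3431, 16.5957, -13.2952, 0.0867, -59.5517, 21.1984], 'tcp_pos': [0.4583, -0.3109, 0.1855], 'wrist_force': [2.2835, -0.8943, -5.4797], 'gripper_width': 0.2954, 'gripper_force': 29.9943}
[[0.068, -0.9976, 0.0089], [-0.9977, -0.068, -0.0041], [0.0047, -0.0086, -1.0]]
```

```bash
python3 -m handwheel '[[[0,0,0,-0.0377,-0.0122,0,0],[0,0,0,-0.0377,-0.0122,0,0],[0,0,0,-0.0377,-0.0122,0,0],[0,0,0,-0.0377,-0.0122,0,0],[0,0,0,-0.0377,-0.0122,0,0],[0,0,0,-0.0377,-0.0122,0,0],[0,0,0,-0.0377,-0.0122,0,0],[0,0,0,-0.0377,-0.0122,0,0],[0,0,0.75,0,0,0.02,0],[0,0,0.75,0,0,0.02,0],[0,0,0,0,0,0,0],[0,0,0,0,0,0,0]]]'
python3 -c "
from h import *
snap('top','t2',(210,160,330,250),5);snap('side','s2',(240,120,360,220),5);st()"
```

```text
time_s: 6.7
tcp_pos: [0.5315, -0.0027, 0.1389]
ee_rot: [[-0.088, -0.996, -0.005], [-0.996, 0.088, -0.001], [0.002, 0.005, -1.0]]
wrist_force: [1.2, -0.2, -6.3]
gripper_width: 0.296
gripper_force: 30.0
{'time_s': 6.8, 'joints': [17.1733, 17.5488, -19.1228, 0.0147, -53.3027, -22.2779], 'tcp_pos': [0.5333, -0.0025, 0.1409], 'wrist_force': [1.0493, 0.636, -6.6747], 'gripper_width': 0.2948, 'gripper_force': 29.9999}
[[-0.0888, -0.996, 0.0005], [-0.996, 0.0888, -0.0001], [0.0, -0.0005, -1.0]]
```

View pics/s2.png

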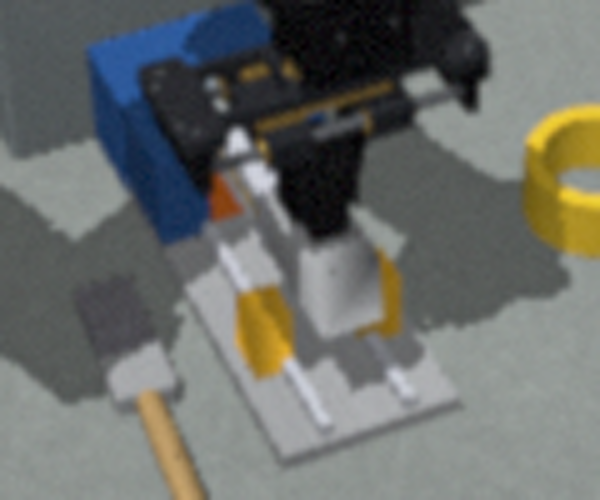

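Side crop: the cartridge hangs in line above the channel. Its tail's bottom edge runs (328,335)–(385,315), the rail ends are at (325,425) and (405,395), and the orange flap is at (222,195). I check the lateral offset numerically.

Run:
```python
from h import *
s=r.sense();g=np.array(s['tcp_pos']);R=np.array(s['ee_rot']);zu=g[2]-.0616
L=lambda x,y,z:atz('side',(240+(x+.5)/5-.5,120+(y+.5)/5-.5),z)
ax=-R[:,0];lat=-R[:,1]
f=lambda P:((P-g)@lat*1e3,(P-g)@ax*1e3)
for nm,a in dict(tailL=(328,335,zu),tailR=(385,315,zu),tailtopL=(299,251,zu+.05),tailtopR=(360,236,zu+.05),railL=(325,425,.022),railR=(405,395,.022),bedL=(285,462,.012),bedR=(462,404,.012),postLtop=(265,292,.062),railLf=(222,245,.022)).items():print(nm,np.round(f(L(*a)),1))
```

```text
tailL [-16.5 -46.4]
tailR [ 21.6 -45.9]
tailtopL [-22.6 -20.1]
tailtopR [ 15.5 -24. ]
railL [-27.9 -65. ]
railR [ 27.  -63.5]
bedL [-58.9 -73.9]
bedR [ 59.8 -77.3]
postLtop [-30.3  18.6]
railLf [-24.4 106.5]
```

```bash
python3 -m handwheel '[[[0,0,0,0,0,0.02,0],[0,0,0,0,0,0.02,0],[0,0,0,0,0,0.013,0],[0,0,0,0,0,0,0]]]'
python3 -m handwheel '[[[0,0,0,0,0,0.006,0],[0,0,0,0,0,0.004,0],[0,0,0,0,0,0.003,0],[0,0,0,0,0,0,0]]]'; python3 -c "from h import *;st()"
```

```text
time_s: 7.2
tcp_pos: [0.5319, -0.0028, 0.0865]
ee_rot: [[-0.09, -0.996, -0.003], [-0.996, 0.09, -0.001], [0.001, 0.003, -1.0]]
wrist_force: [-0.4, -0.6, -6.0]
gripper_width: 0.297
gripper_force: 30.0
time_s: 7.6
tcp_pos: [0.533, -0.0022, 0.0745]
ee_rot: [[-0.09, -0.996, -0.0], [-0.996, 0.09, 0.0], [0.0, 0.0, -1.0]]
wrist_force: [0.2, 0.0, -7.1]
gripper_width: 0.296
gripper_force: 30.0
{'time_s': 7.6, 'joints': [17.2043, 22.296, -23.4768, -0.0051, -44.2362, -22.3377], 'tcp_pos': [0.533, -0.0022, 0.0745], 'wrist_force': [0.1849, 0.0251, -7.0627], 'gripper_width': 0.2965, 'gripper_force': 30.0}
[[-0.0895, -0.996, -0.0002], [-0.996, 0.0895, 0.0], [0.0, 0.0002, -1.0]]
```

```bash
python3 -m handwheel '[[[0,0,0,0,0,0.0015,0],[0,0,0,0,0,0,0],[0,0,0,0,0,0,0]]]'; python3 -m handwheel '[[[0,0,0,-0.006,0,0,0],[0,0,0,-0.006,0,0,0],[0,0,0,-0.006,0,0,0],[0,0,0,-0.006,0,0,0],[0,0,0,0,0,0,0]]]'
```

```text
time_s: 7.9
tcp_pos: [0.5336, -0.0022, 0.0738]
ee_rot: [[-0.089, -0.996, 0.001], [-0.996, 0.089, 0.0], [-0.0, -0.001, -1.0]]
wrist_force: [-0.5, -0.8, -1.7]
gripper_width: 0.295
gripper_force: 30.0
time_s: 8.4
tcp_pos: [0.5361, 0.0229, 0.0738]
ee_rot: [[-0.088, -0.996, 0.002], [-0.996, 0.088, 0.001], [-0.001, -0.002, -1.0]]
wrist_force: [-1.4, 0.9, 4.5]
gripper_width: 0.298
gripper_force: 30.0
```

```bash
python3 -m handwheel '[[[0,0,0,-0.006,0,0,0],[0,0,0,-0.006,0,0,0],[0,0,0,-0.006,0,0,0],[0,0,0,0,0,0,0]]]'; python3 -m handwheel '[[[0,0,0,-0.006,0,0,0],[0,0,0,-0.006,0,0,0],[0,0,0,-0.006,0,0,0],[0,0,0,-0.004,0,0,0],[0,0,0,0,0,0,0]]]'
```

```text
time_s: 8.8
tcp_pos: [0.5374, 0.0402, 0.0737]
ee_rot: [[-0.089, -0.996, 0.001], [-0.996, 0.089, 0.0], [-0.0, -0.001, -1.0]]
wrist_force: [-0.2, -1.5, 6.1]
gripper_width: 0.299
gripper_force: 30.0
time_s: 9.3
tcp_pos: [0.5392, 0.0616, 0.0737]
ee_rot: [[-0.089, -0.996, 0.001], [-0.996, 0.089, -0.0], [0.0, -0.001, -1.0]]
wrist_force: [0.0, -3.0, 5.0]
gripper_width: 0.297
gripper_force: 30.0
```

```bash
python3 -m handwheel '[[[0,0,0,-0.003,0,0,0],[0,0,0,-0.003,0,0,0],[0,0,0,-0.003,0,0,0],[0,0,0,0,0,0,0]]]'; for i in 1 2; do python3 -m handwheel '[[[0,0,0,-0.002,0,0,0],[0,0,0,-0.002,0,0,0],[0,0,0,0,0,0,0]]]'; done
```

```text
time_s: 9.7
tcp_pos: [0.54, 0.0702, 0.0738]
ee_rot: [[-0.089, -0.996, 0.001], [-0.996, 0.089, -0.0], [0.0, -0.001, -1.0]]
wrist_force: [-1.2, -4.6, 4.4]
gripper_width: 0.296
gripper_force: 30.0
time_s: 10.0
tcp_pos: [0.5402, 0.074, 0.0737]
ee_rot: [[-0.089, -0.996, 0.001], [-0.996, 0.089, -0.0], [0.0, -0.001, -1.0]]
wrist_force: [-0.4, -4.8, 5.1]
gripper_width: 0.297
gripper_force: 30.0
time_s: 10.3
tcp_pos: [0.5406, 0.078, 0.0738]
ee_rot: [[-0.089, -0.996, 0.001], [-0.996, 0.089, -0.0], [0.0, -0.001, -1.0]]
wrist_force: [-0.9, -4.4, 5.6]
gripper_width: 0.299
gripper_force: 30.0
```

```bash
for i in 1 2 3; do python3 -m handwheel '[[[0,0,0,-0.002,0,0,0],[0,0,0,0,0,0,0]]]' | egrep 'tcp|wrist'; done
```

```text
tcp_pos: [0.5408, 0.08, 0.0738]
wrist_force: [-0.8, -5.2, 5.0]
tcp_pos: [0.5409, 0.082, 0.0737]
wrist_force: [-0.3, -5.2, 5.0]
tcp_pos: [0.5408, 0.0833, 0.0737]
wrist_force: [0.1, -7.1, 6.6]
```

```bash
for i in 1 2; do python3 -m handwheel '[[[0,0,0,-0.002,0,0,0],[0,0,0,0,0,0,0]]]' | egrep 'tcp|wrist|ee'; done
```

```text
tcp_pos: [0.5404, 0.0835, 0.0738]
ee_rot: [[-0.09, -0.996, -0.002], [-0.996, 0.09, -0.004], [0.004, 0.002, -1.0]]
wrist_force: [-1.1, -14.0, 7.6]
tcp_pos: [0.5403, 0.0838, 0.0738]
ee_rot: [[-0.09, -0.996, -0.003], [-0.996, 0.09, -0.007], [0.007, 0.003, -1.0]]
wrist_force: [-0.0, -18.9, 7.7]
```

```bash
python3 -m handwheel '[[[0,0,0,0.0025,0,-0.0005,0],[0,0,0,0,0,0,0],[0,0,0,0,0,0,0.05],[0,0,0,0,0,0,0.05],[0,0,0,0,0,0,0.05],[0,0,0,0,0,0,0.05],[0,0,0,0,0,-0.03,0.05],[0,0,0,0,0,-0.04,0.05],[0,0,0,0,0,-0.05,0.05],[0,0,0,0,0,-0.05,0.05],[0,0,0,0,0,-0.05,0.05],[0,0,0,0,0,0,0.06]]]'
python3 -c "from h import *;st()"
```

```text
time_s: 12.5
tcp_pos: [0.5446, 0.087, 0.3022]
ee_rot: [[-0.088, -0.996, 0.016], [-0.996, 0.088, 0.005], [-0.006, -0.016, -1.0]]
wrist_force: [0.0, -0.5, 0.2]
gripper_width: 0.608
gripper_force: 0.0
{'time_s': 12.5, 'joints': [26.0183, 11.642, -2.8827, 0.1797, -74.5126, -31.1202], 'tcp_pos': [0.5446, 0.087, 0.3022], 'wrist_force': [0.014, -0.4737, 0.2351], 'gripper_width': 0.6084, 'gripper_force': 0.0}
[[-0.0881, -0.996, 0.0164], [-0.9961, 0.0882, 0.0047], [-0.0061, -0.016, -0.9999]]
```

```bash
python3 -m handwheel '[[[0,0,0,0.0404,-0.0126,0,0.065],[0,0,0,0.0404,-0.0126,0,0.065],[0,0,0,0.0404,-0.0126,0,0.065],[0,0,0,0.0404,-0.0126,0,0.065],[0,0,0,0.0404,-0.0126,0,0.065],[0,0,0,0.0404,-0.0126,0,0.065],[0,0,0,0.0404,-0.0126,0,0.065],[0,0,0,0.0404,-0.0126,0,0.065],[0,0,0,0.0404,-0.0126,0,0.065],[0,0,-0.89,0,0,0.04,0.065],[0,0,-0.89,0,0,0.04,0.065],[0,0,-0.89,0,0,0.035,0.065]]]'
python3 -m handwheel '[[[0,0,0,0,0,0,0.065]]]'
python3 - <<'E'
from fit import *
snap('top','t3',(210,160,330,250),5);snap('side','s3',(240,120,440,260),4);st()
E
```

```text
time_s: 13.7
tcp_pos: [0.6209, -0.2864, 0.1758]
ee_rot: [[0.192, -0.981, -0.001], [-0.981, -0.192, 0.001], [-0.001, 0.001, -1.0]]
wrist_force: [-1.0, 1.0, 0.0]
gripper_width: 0.743
gripper_force: 0.0
time_s: 13.8
tcp_pos: [0.618, -0.2849, 0.1715]
ee_rot: [[0.188, -0.982, -0.012], [-0.982, -0.188, 0.005], [-0.007, 0.011, -1.0]]
wrist_force: [-0.3, 0.3, -0.2]
gripper_width: 0.749
gripper_force: 0.0
{'time_s': 13.9, 'joints': [-11.2102, 29.5264, 6.1972, 0.0617, -66.6884, 22.0076], 'tcp_pos': [0.6219, -0.2865, 0.1788], 'wrist_force': [-0.1571, -0.2806, 1.166], 'gripper_width': 0.7446, 'gripper_force': 0.0}
[[0.1878, -0.9822, -0.0005], [-0.9822, -0.1878, -0.0009], [0.0008, 0.0007, -1.0]]
```

View pics/s3.png

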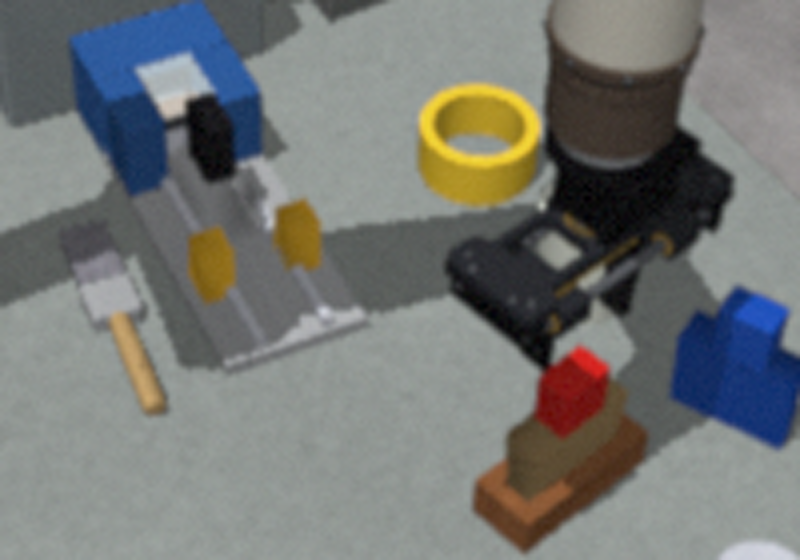

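Side crop: the cartridge sits home with its black grip at (210,140), just short of the blue chamber. The posts are at (212,265) and (298,235). The gripper is above the red head (572,390), and the blue look-alike is clear at (740,360). I descend and grip the red head.

```bash
python3 -m handwheel '[[[0,0,0,-0.0007,-0.0042,0.02,0.065],[0,0,0,0,0,0.03,0.065],[0,0,0,0,0,0.025,0.065],[0,0,0,0,0,0.007,0.065],[0,0,0,0,0,0,0.065]]]'
python3 -m handwheel '[[[0,0,0,0,0,0,0.0],[0,0,0,0,0,0,0.0],[0,0,0,0,0,0,0.0],[0,0,0,0,0,0,0.0],[0,0,0,0,0,0,0.0],[0,0,0,0,0,0,0.0]]]'
```

```text
time_s: 14.4
tcp_pos: [0.6263, -0.2851, 0.0978]
ee_rot: [[0.189, -0.982, 0.002], [-0.982, -0.189, -0.001], [0.001, -0.001, -1.0]]
wrist_force: [-0.9, -0.8, 1.2]
gripper_width: 0.746
gripper_force: 0.0
time_s: 15.0
tcp_pos: [0.6263, -0.2852, 0.0978]
ee_rot: [[0.189, -0.982, 0.002], [-0.982, -0.189, -0.001], [0.002, -0.002, -1.0]]
wrist_force: [0.9, 0.6, 4.2]
gripper_width: 0.503
gripper_force: 30.0
```

```bash
python3 -m handwheel '[[[0,0,0,0,0,-0.015,0],[0,0,0,0,0,-0.03,0],[0,0,0,0,0,-0.045,0],[0,0,0,0,0,-0.045,0],[0,0,0,0,0,-0.015,0],[0,0,0,0,0,0,0]]]'
python3 -m handwheel '[[[0,0,0,-0.0406,0.0036,0,0],[0,0,0,-0.0406,0.0036,0,0],[0,0,0,-0.0406,0.0036,0,0],[0,0,0,-0.0406,0.0036,0,0],[0,0,0,-0.0406,0.0036,0,0],[0,0,0,-0.0406,0.0036,0,0],[0,0,0,-0.0406,0.0036,0,0],[0,0,0,-0.0406,0.0036,0,0],[0,0,0.89,0,0,0,0],[0,0,0.89,0,0,0,0],[0,0,0.89,0,0,0,0],[0,0,0,0,0,0,0]]]'
python3 -m handwheel '[[[0,0,0,0,0,0.03,0],[0,0,0,0,0,0.025,0],[0,0,0,0,0,0,0],[0,0,0,0,0,0,0]]]'
python3 - <<'E'
from fit import *
snap('top','t4',(210,150,330,240),6);snap('side','s4',(255,110,345,210),6);st()
E
```

```text
time_s: 15.6
tcp_pos: [0.6261, -0.2851, 0.2503]
ee_rot: [[0.189, -0.982, 0.005], [-0.982, -0.189, -0.001], [0.002, -0.005, -1.0]]
wrist_force: [-0.0, 0.2, -2.9]
gripper_width: 0.504
gripper_force: 30.0
time_s: 16.8
tcp_pos: [0.5341, 0.0286, 0.2443]
ee_rot: [[-0.089, -0.996, -0.005], [-0.996, 0.089, -0.001], [0.001, 0.005, -1.0]]
wrist_force: [-1.0, -0.5, -3.0]
gripper_width: 0.505
gripper_force: 30.0
time_s: 17.2
tcp_pos: [0.5355, 0.0282, 0.1911]
ee_rot: [[-0.088, -0.996, -0.002], [-0.996, 0.088, -0.001], [0.001, 0.002, -1.0]]
wrist_force: [0.4, 0.2, -1.6]
gripper_width: 0.503
gripper_force: 30.0
{'time_s': 17.3, 'joints': [20.3794, 14.8813, -14.5738, 0.0387, -60.4296, -25.4847], 'tcp_pos': [0.5366, 0.0287, 0.1928], 'wrist_force': [0.3621, -0.6296, -2.8], 'gripper_width': 0.5044, 'gripper_force': 29.9986}
[[-0.0887, -0.9961, 0.0021], [-0.9961, 0.0887, 0.0002], [-0.0003, -0.0021, -1.0]]
```

View pics/s4.png

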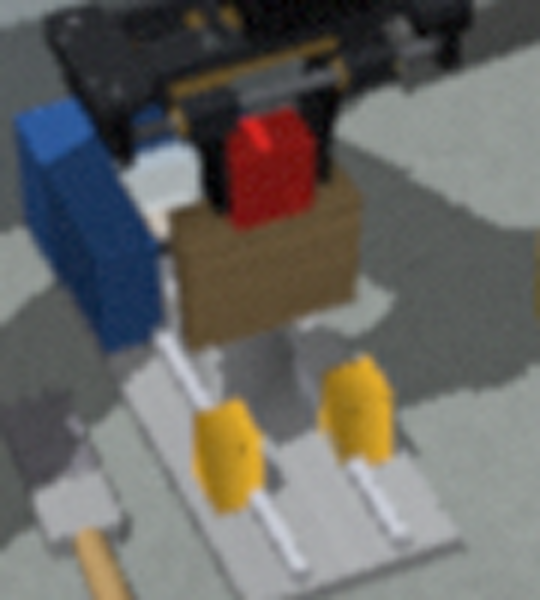

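Side crop: the wedge is held upright above the gap, with its tip's lower edge running (188,348)–(355,300). The posts are at (230,455) and (358,410). I compute the offset of the tip from the posts in this one camera.

Run:
```python
from fit import *
s=r.sense();g=np.array(s['tcp_pos']);R=np.array(s['ee_rot']);ax=-R[:,0];lat=-R[:,1]
S=cv2.imread('pics/s4_raw.png');T=cv2.imread('pics/t4_raw.png');y0=np.radians(-5.1);zt=g[2]-.0918
fr=lambda P:np.round([(P-g)@lat*1e3,(P-g)@ax*1e3],1)
L=lambda x,y,z:atz('side',(255+(x+.5)/6-.5,110+(y+.5)/6-.5),z)
for n,p in dict(tipL=(188,348,zt),tipR=(355,300,zt),shL=(178,236,zt+.08),shR=(360,190,zt+.08),bedR=(462,546,.012),railL=(300,572,.022),railR=(402,540,.022)).items():print(n,fr(L(*p)))
def post(s): 
    x0,x1=sorted((s*24,s*50)); b=box(x0,x1,-135,-99.2,12,62); b[(b[:,1]>-.1)&(b[:,2]>.05),1]-=.006; return b
loose=lambda h,s,v:(h>12)&(h<34)&(s>120)&(v>60)
ps=blob(S,(283,167,325,200),loose)[:2];ps.sort(key=lambda b:-b[0][0])
f=lambda q:np.ravel([hullc('side',place([*q,y0],post(s)))[0]-ps[i][0] for i,s in enumerate((1,-1))])
k=least_squares(f,[.54,.12]);print([b[1] for b in ps],k.x,k.fun.round(2));o=np.r_[k.x,0]
gap=o-.0946*ax;print('gap side',fr(gap))
b=blob(S,(285,120,312,150),red)[0];
# red head hull, fit with z known; only lower/front faces visible so compare shoulder corners instead
print('red',b[0],b[1],[hullc('side',place([*(g[:2]),y0],box(-22,22,-15,15,1e3*zt+80,1e3*zt+125)))])
```

```text
tipL [-45.7   1.2]
tipR [46.2 -2.9]
shL [-48.1  -1.3]
shR [46.8 -8.5]
bedR [  57.4 -108.9]
railL [-29.3 -97.6]
railR [ 27.2 -99.9]
[np.float64(166.9375), np.float64(165.75)] [0.54575219 0.12247295] [-0.03  1.68  0.23  1.42]
gap side [ 0.4 -0.4]
red [299.61620122 137.77783091] 245.0625 [(array([298.90416241, 138.18036593]), 308.56460911990143)]
```

```bash
python3 -m handwheel '[[[0,0,0,0,0,0.015,0],[0,0,0,0,0,0.015,0],[0,0,0,0,0,0,0]]]' | egrep 'tcp|wrist'; for i in 1 2 3; do python3 -m handwheel '[[[0,0,0,0,0,0.004,0],[0,0,0,0,0,0,0]]]' | egrep 'tcp|wrist'; done
```

```text
tcp_pos: [0.535, 0.0285, 0.161]
wrist_force: [0.2, -0.2, -2.8]
tcp_pos: [0.5363, 0.0288, 0.1584]
wrist_force: [-0.3, -0.2, -2.4]
tcp_pos: [0.5357, 0.0287, 0.1535]
wrist_force: [0.1, -0.3, -3.0]
tcp_pos: [0.5354, 0.0286, 0.1491]
wrist_force: [0.9, -0.4, -2.4]
```

Below the post tops with no contact, so it is entering the gap.

```bash
for i in 1 2 3 4 5; do python3 -m handwheel '[[[0,0,0,0,0,0.002,0],[0,0,0,0,0,0.002,0],[0,0,0,0,0,0,0]]]' | egrep 'tcp|wrist'; done
```

```text
tcp_pos: [0.5356, 0.0286, 0.1452]
wrist_force: [-0.1, -0.1, -2.2]
tcp_pos: [0.5355, 0.0286, 0.1412]
wrist_force: [-0.4, 0.4, -2.7]
tcp_pos: [0.5355, 0.0286, 0.1372]
wrist_force: [-0.9, 0.3, -1.9]
tcp_pos: [0.5355, 0.0286, 0.1332]
wrist_force: [0.3, 0.3, -2.2]
tcp_pos: [0.5356, 0.0286, 0.1292]
wrist_force: [-0.1, 0.2, -2.5]
```

```bash
for i in 1 2 3 4; do python3 -m handwheel '[[[0,0,0,0,0,0.002,0],[0,0,0,0,0,0,0]]]' | egrep 'tcp|wrist'; done
```

```text
tcp_pos: [0.5358, 0.0287, 0.1273]
wrist_force: [0.5, -0.4, -2.4]
tcp_pos: [0.536, 0.0288, 0.1255]
wrist_force: [0.1, -0.1, -3.3]
tcp_pos: [0.5363, 0.0287, 0.1244]
wrist_force: [-0.8, 0.1, 2.5]
tcp_pos: [0.5366, 0.0284, 0.1236]
wrist_force: [-1.5, -0.7, 9.3]
```

```bash
for i in 1 2 3; do python3 -m handwheel '[[[0,0,0,0,0,0.0015,0],[0,0,0,0,0,0,0],[0,0,0,0,0,0,0]]]' | egrep 'tcp|wrist|ee'; done
```

```text
tcp_pos: [0.5367, 0.0283, 0.1234]
ee_rot: [[-0.089, -0.996, 0.003], [-0.996, 0.089, -0.001], [0.0, -0.003, -1.0]]
wrist_force: [-4.3, -1.2, 15.2]
tcp_pos: [0.5368, 0.0282, 0.1233]
ee_rot: [[-0.089, -0.996, 0.003], [-0.996, 0.089, -0.001], [0.001, -0.004, -1.0]]
wrist_force: [-6.9, 0.0, 23.5]
tcp_pos: [0.5369, 0.0281, 0.1232]
ee_rot: [[-0.088, -0.996, 0.004], [-0.996, 0.088, -0.002], [0.001, -0.004, -1.0]]
wrist_force: [-9.6, -0.1, 29.2]
```

```bash
python3 -m handwheel '[[[0,0,0,0,0,-0.002,0],[0,0,0,0,0,-0.002,0],[0,0,0,0,0,0,0],[0,0,0,0,0,0,0]]]' | egrep 'tcp|wrist'; python3 -m handwheel '[[[0,0,0,0,0,0,0.06],[0,0,0,0,0,0,0.06],[0,0,0,0,0,0,0.06],[0,0,0,0,0,0,0.06],[0,0,0,0,0,0,0.06]]]' | egrep 'tcp|wrist|grip'
```

```text
tcp_pos: [0.5368, 0.0282, 0.1233]
wrist_force: [-3.2, -1.7, 10.1]
tcp_pos: [0.5357, 0.0286, 0.1207]
wrist_force: [-0.1, -0.2, 0.8]
gripper_width: 0.683
gripper_force: 0.0
```

```bash
python3 -m handwheel '[[[0,0,0,0,0,-0.02,0.06],[0,0,0,0,0,-0.04,0.06],[0,0,0,0,0,-0.045,0.06],[0,0,0,0,0,-0.045,0.06],[0,0,0,0,0.03,-0.03,0.06],[0,0,0,0.03,0.03,0,0.06],[0,0,0,0.04,0.02,0,0.06],[0,0,0,0.045,0,0,0.06],[0,0,0,0.045,0,0,0.06],[0,0,0,0,0,0,0.06],[0,0,0,0,0,0,0.06]]]' | egrep 'tcp|wrist'
python3 - <<'E'
from h import *
im={n:cams.capture(n)[:,:,::-1] for n in('side','top')}
a=cv2.resize(im['side'][105:215,250:350],(400,440),interpolation=cv2.INTER_CUBIC);b=cv2.resize(im['top'][145:240,215:325],(400,345),interpolation=cv2.INTER_CUBIC)
o=np.zeros((440,800,3),np.uint8);o[:,:400]=a;o[:345,400:]=b;cv2.imwrite('pics/f.png',o)
cv2.imwrite('pics/f_top_raw.png',im['top'])
E
```

```text
tcp_pos: [0.4414, -0.1244, 0.3009]
wrist_force: [-0.1, 0.3, -0.2]
```

View pics/f.png

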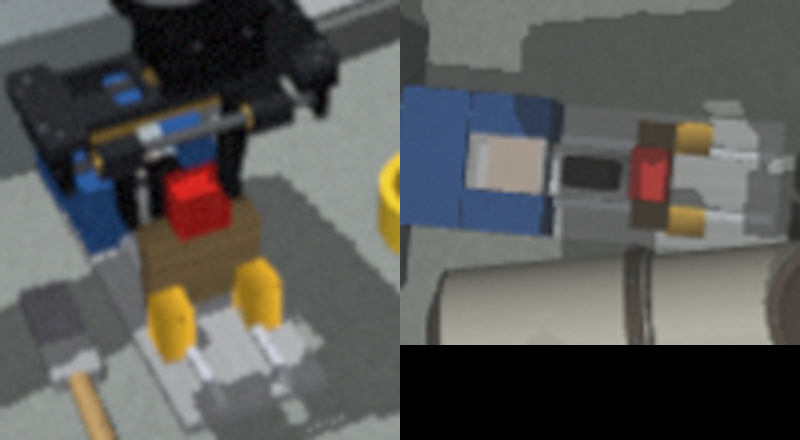

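The last picture shows the wedge upright and centred between the cartridge's tail and both posts: red head at (650,175), posts at (692,137) and (687,220). The cartridge is home, its black grip at (592,172) just short of the chamber mouth, and the gripper is clear.

```bash
python3 -c "
from station import r
print(r.finish_job())"
```

```text
the job is handed in; nothing more can be done
None
```

The job is handed in: the cartridge is in against the stop, and the wedge was pressed in with about 29 N and released, standing upright and centred. The other things on the bench were left alone, and the robot was clear at hand-in.

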